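Nudge the platen roller up the gutter past its catch

ROBOT

A 6-joint arm with a two-finger parallel gripper is mounted at the origin on the work surface. World frame = base frame: x ahead of the robot, y to its left, z up, the work surface at z = 0. Lengths are in m, angles in rad, forces in N, time in s.
With the tool pointing down it reaches from about 0.3 to 0.875 m from the base axis. Payload 6.4 kg.
Tool frame: the origin (TCP) lies on the centre line of the jaws, within the pads' length; the fingertips stand 8 mm ahead of it and the grasp point (between the pads) lies 11 mm behind it (ctrl.tcp_to_tips is the distance from the TCP to the fingertips, in m); z points along the fingers, y is the line along which they close (so a half turn about z gives the same grasp; the last joint's range is limited). The gripper opens to 88 mm and grips with 3 to 60 N. Pads are 18 mm wide; open, the fingers measure 123 mm over their backs; the gripper's body (75 mm by 187 mm) begins 45 mm behind the grasp point.
Start: joints at [-1.533, 0.181, 1.607, -0, 1.354, -0.206], TCP at [0.139, -0.558, 0.247] pointing down, gripper open.
Joint ranges: [-2.99, 2.99], [-0.89, 2.07], [0.3, 2.58], [-1.14, 4.28], [0, 2.63], [-3.12, 3.12]. Speed limits (rad/s): [2.57, 2.57, 3.01, 3.14, 3.14, 3.14].

INTERFACE

Orientations are given as a 3x3 rotation matrix whose columns are the frame's x, y, z axes.
In Python, from plant import telemetry, viewer, ctrl gives the robot as it stands.
- The arm moves only by the shell command python3 -m creep 'ROWS'. ROWS is JSON, a list of rows, each an object with "claw": the gripper's target within -1 to 1 (shut at 1, half-way at 0, fully open at -1); "delta_pos": the shift along the tool's x, y, z scaled (see below), a list of three; "dr": the turn, a rotation vector about the tool's x, y, z scaled (see below), a list of three. A call has 1 to 20 rows; each row shifts and turns the commanded pose from where the row before left it, along the tool's axes as they then stand; what a row does not reach is not made up. The controller multiplies each number of a shift by 100 mm and each number of a turn by pi/2 rad. A row lasts 1/10 s, in which the tool goes at most 50 mm and 8.59 degrees, less where a joint would pass 70% of its speed; a pose out of reach is approached as far as the arm can. A call with a number of a shift or a turn outside -1 to 1 is refused whole. A call with a gripper value outside its range is refused whole. The fingers move at their own pace and stop on an object; the grip force is fixed at half the most. Time passes only in rows, so rows that do not move let the fingers close. It gives the time, the measured TCP pose, the force, the opening and the grip force at its end, in the units of the state.
- telemetry.get_obs(): the state, without advancing time (a new reading comes with each control period).
- viewer.get_image(name): name is "scene" or "side" or "wrist"; returns a dict with "image" (420x560x3 uint8, red, green, blue), "camera_matrix" (3x3 intrinsics, pixels), "cam_to_world" (4x4, takes a point from camera to world coordinates). Camera axes: x right, y up, looking along -z (the intrinsics and any distortion apply to the point x, -y, -z); pixel columns grow to the right and rows downward; lengths in m; the calibration is good to about 2 mm. A picture is of the moment at which its call begins. There is no depth.
- ctrl.hand_in(): hands the job in; it is judged then, once.
The state is a dict: "time_s": time; "qpos": joint angles; "joint_vel": joint speeds; "joint_efforts": joint torques, N m; "position": TCP position; "orientation": TCP orientation; "force": force on the tool from outside, world axes, zero at the start; "torque": the same for the moment, N m; "gripper_width": finger opening in m; "finger_force": force on a finger pad.
Only numpy, scipy, OpenCV 4.12 (cv2) and the standard library are available. Lean on these libraries where they do the work, as an engineer would, in place of code of your own. Each camera call takes 0.05 s, during which the arm holds its last target. There are 200 camera calls.

TASK

Push the black platen roller with your fingertips up its lane of the sloped gutter to the stop at the top, until the sprung yellow catch stands up behind it so that it cannot roll back, and leave it there. Keep the roller rolling or sliding in its lane: do not pick it up. Leave the pale grey roller at the foot of the other lane, and everything else on the counter where it lies.

Things in the scene. Friction and masses are not known exactly. Their poses are not given: they have to be found in the camera images.
- gutter: Fixed twin-lane gutter: two parallel open steel channels on a low green trestle, sloping up 8 degrees; place and yaw vary. Each lane is 66 mm wide inside with walls 2 mm thick, 12 mm above its floor. Floors are 24 mm above the counter at the foot, 55 mm at the top. Origin on the counter, under the middle; x level, uphill; z up.
- lane_foot (a point): Point near the low end of the gutter, on the level of the lane floors, midway between the lanes. x runs up the slope along the lanes, y level across them (left looking uphill), z square to the floors. Lane centre lines: y = +45 mm (left), -45 mm (right). Lanes are open at the foot: floors start at x = -23 mm. At x = 0, 28 mm high horns outside the walls catch the rollers' shaft stubs.
- lane_head (a point): Point at the high end of the gutter, on the level of the lane floors, midway between the lanes, in the plane of the rubber faces of the two stops (x = 225 mm of lane_foot, same axes). Each stop is 32 mm high and closes the top of its lane. A roller touching it has its axis at x = 206 mm of lane_foot, z = 19 mm.
- platen: The black roller, 38 mm across, 61 mm long, with a steel shaft stub 8 mm thick and 8 mm long at each end; 150 to 280 g. It lies across either lane, at the start with its stubs against the foot horns (axis at x = 4, z = 19 mm of lane_foot). Origin at its centre; its y axis is the roller's axis. Pushing it uphill takes under 5 N; let go below the catch, it rolls back to the horns.
- catch_left (a joint): Sprung catch of the left lane: yellow tongue 16 mm wide sloping up out of the floor, hinged at x = 155 mm of lane_foot, free end at x = 189 mm, 6.5 mm above the floor when up (0 rad). A roller pushed uphill presses it down (up to 0.25 rad, under 2 N); it springs up behind once the roller's axis passes x = 203 mm, leaving 3 mm of play to the stop.
- catch_right (a joint): The same catch in the right lane (y = -45 mm of lane_foot): 0 rad up, 0.25 rad pressed flush.
- feed_roller: The pale grey roller with brass shaft stubs, of the same size and shape as the black one, at the foot of the other lane. Origin at its centre. To be left alone.
- foot_block: Black rubber foot block, 40 x 30 x 18 mm, lying beside the gutter. Origin under its centre. Bystander.
- hinge_pin: Brass hinge pin, 8 mm thick, 52 mm long, lying beside the gutter. Origin under its middle. Bystander.
- charger_plug: Grey charger plug, 50 x 38 x 30 mm with two pins, lying beside the gutter. Origin under its centre. Bystander.
- led_module: Red LED display module, 24 x 76 x 14 mm, lying beside the gutter. Origin under its centre. Bystander.
- calculator: Finished cream desk calculator, 150 x 80 x 26 mm, on the left of the counter. Origin under its centre. Bystander.
- screwdriver: Screwdriver, 160 mm long, on the right of the counter near the robot. Bystander.
- parts_bin: Fixed grey metal parts bin, 200 x 150 x 114 mm high, on the right of the counter, with a sprung flap in the front. Origin under its centre. Bystander.
- bin_flap (a joint): The bin's front flap: 0 = shut, grows as it is pulled open. Stays shut.
Not all that is in view belongs to the job. Leave any green or red look-alike of the platen alone.

How it is judged:
At the end, for the whole second after the job is handed in: The black roller lies at rest in its lane between the stop and the catch (its axis within 7 mm of where it touches the stop), the catch of that lane is up behind it (joint below 0.05 rad), and the grey roller still lies at the foot of the other lane (x of platen in the frame of lane_foot between 0.199 and 0.211 m and z of platen in the frame of lane_foot below 0.023 m and ((y of platen in the frame of lane_foot between 0.035 and 0.055 m and value of joint catch_left below 0.05 rad) or (y of platen in the frame of lane_foot between -0.055 and -0.035 m and value of joint catch_right below 0.05 rad)) and linear speed of platen below 0.02 m/s and x of feed_roller in the frame of lane_foot below 0.03 m and z of feed_roller in the frame of lane_foot below 0.025 m).
It fails at once if the black roller is lifted off the lane floor (more than 12 mm) (z of platen in the frame of lane_foot above 0.031 m).
It fails at once if the grey roller is moved more than 15 mm (distance of feed_roller from where it was at the start of the episode above 0.015 m).
It fails at once if a bystander on the counter is moved more than 15 mm (distance of any of foot_block, hinge_pin, charger_plug, led_module, calculator, screwdriver from where it was at the start of the episode above 0.015 m).
It fails at once if the bin's flap is opened (value of joint bin_flap above 0.15 rad).
It also fails if it takes over 40 s, if anything falls off the work surface, if the arm or the gripper's body presses on something with over 40 N, if the wrist force passes 120 N, or if a joint passes its speed limit or range.

## Working session

There is one attempt and no reset: what is moved stays moved. The work goes in short steps, Python scripts to look and compute and a shell command to move; the robot and the scene stay as the last step left them, time stands still between calls to the robot, and variables do not carry over. Pictures are saved under pics/ and viewed, at most 10 in all, crops included, and the job is handed in when it is done.

```bash
mkdir -p pics; ls
python3 - <<'E'
from plant import telemetry, viewer, ctrl
import cv2,numpy as np
for n in ["scene","side"]:
    d=viewer.get_image(n); cv2.imwrite(f"pics/{n}0.png",d["image"][:,:,::-1]); print(n,d["camera_matrix"],d["cam_to_world"].round(4), d.keys())
s=telemetry.get_obs(); print(s["position"],s["orientation"],s["time_s"])
E
```

```text
pics
scene [[403.68963076   0.         280.20086999]
 [  0.         403.68963076 216.16929881]
 [  0.           0.           1.        ]] [[ 0.7428 -0.4379  0.5065  1.0451]
 [ 0.6694  0.4721 -0.5736 -0.6153]
 [ 0.012   0.7651  0.6438  0.749 ]
 [ 0.      0.      0.      1.    ]] dict_keys(['image', 'camera_matrix', 'cam_to_world'])
side [[416.78048041   0.         275.62854901]
 [  0.         416.78048041 206.99248434]
 [  0.           0.           1.        ]] [[-0.6664  0.4525 -0.5926 -0.1156]
 [-0.7455 -0.3916  0.5393  0.5676]
 [ 0.012   0.8011  0.5983  0.7045]
 [ 0.      0.      0.      1.    ]] dict_keys(['image', 'camera_matrix', 'cam_to_world'])
[ 0.13880073 -0.55751947  0.24591902] [[ 9.70425415e-01  2.41401139e-01 -6.02140482e-05]
 [ 2.41400948e-01 -9.70424264e-01  1.52662113e-03]
 [ 3.10094906e-04 -1.49600767e-03 -9.99998833e-01]] 0.1
```

View pics/scene0.png

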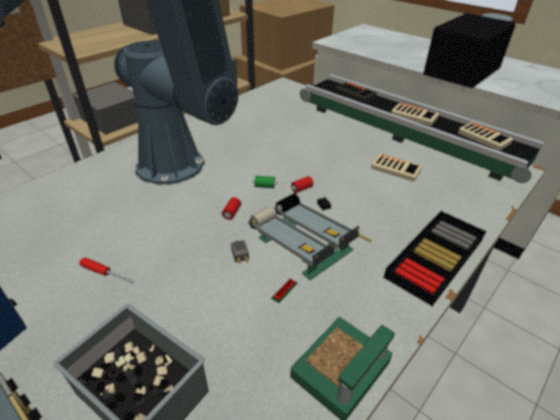

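View pics/side0.png

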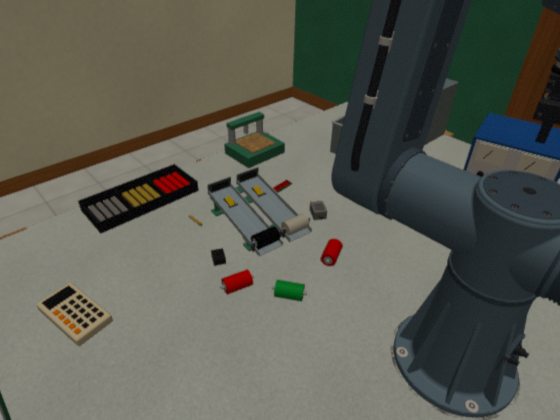

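The black platen is at scene (288,203) / side (265,238). Possible look-alikes are red at scene (302,184) and (231,208), green at (265,182), the grey roller at (263,216), and the small black foot block at (323,203). I choose the black one in the lane and will check it in a crop while measuring.

```bash
cat > h.py <<'E'
import numpy as np,cv2
from plant import telemetry, viewer, ctrl
def ray(d,p):
    k=np.linalg.inv(d["camera_matrix"])@[p[0],p[1],1]; T=d["cam_to_world"]
    v=T[:3,:3]@[k[0],-k[1],-k[2]]; return T[:3,3],v/np.linalg.norm(v)
def tri(a,p,b,q):
    o,u=ray(a,p);c,v=ray(b,q)
    s=np.linalg.lstsq(np.c_[u,-v],c-o,rcond=None)[0]
    P,Q=o+s[0]*u,c+s[1]*v; return (P+Q)/2,np.linalg.norm(P-Q)
def plane(d,p,z):
    o,u=ray(d,p); return o+u*(z-o[2])/u[2]
def proj(d,P):
    T=np.linalg.inv(d["cam_to_world"]);c=T[:3,:3]@P+T[:3,3]
    q=d["camera_matrix"]@[c[0],-c[1],-c[2]]; return q[:2]/q[2]
def blobs(d,lo,hi,box,amin=8):
    h=cv2.cvtColor(d["image"],cv2.COLOR_RGB2HSV); m=cv2.inRange(h,np.array(lo),np.array(hi))
    w=np.zeros_like(m);w[box[1]:box[3],box[0]:box[2]]=1
    n,_,st,ce=cv2.connectedComponentsWithStats(m*w)
    return [(ce[i].round(1),st[i].tolist()) for i in range(1,n) if st[i][4]>=amin]
E
python3 - <<'E'
from h import *
a=viewer.get_image("scene");b=viewer.get_image("side")
for d,box in((a,(235,175,370,285)),(b,(190,160,320,260))):
    print("Y",blobs(d,(18,120,90),(35,255,255),box)); print("K",blobs(d,(0,0,0),(180,255,45),box,30))
    print("G",blobs(d,(10,15,120),(30,110,255),box,30))
A=cv2.resize(a["image"][170:285,235:370],(540,460),interpolation=3);B=cv2.resize(b["image"][160:275,190:320],(520,460),interpolation=3)
cv2.imwrite("pics/c.png",cv2.resize(np.hstack([A,B]),(800,348))[:,:,::-1])
E
```

```text
Y [(array([331.9, 232.1]), [326, 229, 12, 7, 47]), (array([306.8, 248.1]), [301, 245, 12, 7, 53])]
K [(array([288.8, 202.4]), [277, 194, 22, 18, 202]), (array([323.5, 203.4]), [318, 199, 12, 10, 83]), (array([348.1, 238.2]), [340, 230, 17, 18, 122]), (array([323.1, 254.9]), [314, 246, 19, 21, 149])]
G [(array([264.3, 213.2]), [252, 205, 23, 17, 212]), (array([363.8, 236.8]), [359, 232, 11, 10, 47])]
Y [(array([257.5, 190. ]), [253, 186, 10, 9, 50]), (array([229.3, 200.8]), [225, 197, 10, 9, 55]), (array([195.3, 219.9]), [190, 216, 12, 9, 30])]
K [(array([249.8, 161.7]), [238, 160, 25, 6, 77]), (array([247.5, 174.9]), [237, 169, 21, 13, 150]), (array([192.9, 185.4]), [190, 177, 8, 17, 98]), (array([219.2, 185. ]), [209, 178, 21, 14, 165]), (array([267.5, 236.5]), [251, 227, 35, 22, 405]), (array([217.9, 254.5]), [212, 249, 13, 11, 119])]
G [(array([213.2, 213.7]), [190, 160, 72, 100, 2047]), (array([295.6, 186.1]), [258, 160, 62, 67, 1329]), (array([315.8, 228.9]), [310, 223, 10, 14, 60]), (array([298.9, 249.3]), [271, 235, 49, 25, 534])]
```

View pics/c.png

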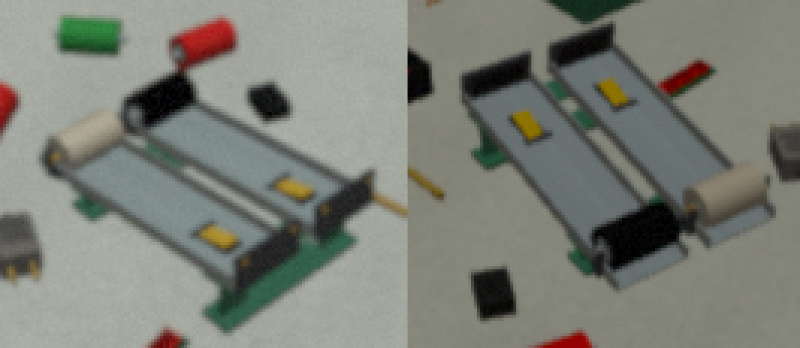

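The crop shows the black roller with steel stubs at the foot of the left lane (scene 288,203; side 267,237). The grey one is in the right lane, and both catches are up. Next I triangulate.

Run:
```python
from h import *
a=viewer.get_image("scene");b=viewer.get_image("side")
r={}
for n,p,q in(("platen",(288.3,202.8),(267.0,237.5)),("catchL",(331.9,232.1),(229.3,200.8)),("catchR",(306.8,248.1),(257.5,190)),("grey",(264,214.5),(296.5,222.5)),):
    r[n],e=tri(a,p,b,q); print(n,r[n].round(4),round(e,4))
v=r["catchR"]-r["catchL"]; print(np.linalg.norm(v)); u=np.array([-v[1],v[0]])/np.hypot(*v[:2])
print("uphill",u,np.degrees(np.arctan2(u[1],u[0])))
w=r["catchL"]-r["platen"]; print(np.linalg.norm(w[:2]),np.degrees(np.arctan2(w[1],w[0])))
w=r["catchR"]-r["grey"]; print(np.linalg.norm(w[:2]),np.degrees(np.arctan2(w[1],w[0])))
```

```text
platen [0.4646 0.0708 0.0424] 0.0067
catchL [0.635  0.0519 0.049 ] 0.0006
catchR [ 0.6247 -0.0378  0.0493] 0.0008
grey [ 0.4542 -0.0179  0.0481] 0.0071
0.09023225765783166
uphill [ 0.99341576 -0.11456497] -6.578534098050565
0.17154149610526134 -6.3286994734915085
0.17161467732067803 -6.639050668554301
```

```bash
cat >> h.py <<'E'
yaw=np.radians(-6.5);s8,c8=np.sin(np.radians(8)),np.cos(np.radians(8))
cy,sy=np.cos(yaw),np.sin(yaw)
R=np.c_[[cy*c8,sy*c8,s8],[-sy,cy,0],[-cy*s8,-sy*s8,c8]]
LF=np.array([.635,.0519,.0495])-R@[.172,.045,.0035]  # lane_foot, anchored on catchL
LF[2]=.024
def lane(P): return R.T@(np.asarray(P)-LF)
def tool(P): # displacement from the current TCP to P in tool axes
    s=telemetry.get_obs(); return np.array(s["orientation"]).T@(np.asarray(P)-s["position"])
E
python3 - <<'E'
from h import *
print(LF, "platen",lane([.4646,.0708,.0424]),"grey",lane([.4542,-.0179,.0481]),"cR",lane([.6247,-.0378,.0493]))
a=viewer.get_image("side")
for q in((237,282),(290,290),(332,251)): print(q,lane(plane(a,q,.019)).round(3))
E
python3 -m creep '[{"claw":1,"delta_pos":[0,0,0],"dr":[0,0,0.076]},{"claw":1,"delta_pos":[0,0,0],"dr":[0,0,0.076]},{"claw":1,"delta_pos":[0,0,0],"dr":[0,0,0.076]},{"claw":1,"delta_pos":[0,0,0],"dr":[0,0,0]}]'
python3 -c "
from h import *
P=LF+R@[-.05,.045,.12]; print(P, tool(P),telemetry.get_obs()['orientation'])"
```

```text
[0.4611586  0.02641559 0.024     ] platen [0.00097122 0.04448868 0.01844433] grey [ 0.00147533 -0.04481846  0.0241295 ] cR [ 0.17162853 -0.04528939  0.00142782]
(237, 282) [-0.068  0.166  0.004]
(290, 290) [-0.152  0.084  0.016]
(332, 251) [-0.111 -0.074  0.011]
time_s: 0.75
position: [0.1388, -0.558, 0.2467]
orientation: [[0.993, -0.115, 0.0], [-0.115, -0.993, 0.0], [0.0, -0.0, -1.0]]
force: [-0.2, 1.1, -0.2]
gripper_width: 0.0579
finger_force: 0.0
[0.40046421 0.07862198 0.13587351] [ 0.1866232  -0.66249364  0.11084951] [[ 9.93352144e-01 -1.15115241e-01  1.85310923e-05]
 [-1.15115241e-01 -9.93352141e-01  6.63551665e-05]
 [ 1.07694092e-05 -6.80472581e-05 -9.99999998e-01]]
```

```bash
python3 -m creep '[{"claw":1,"delta_pos":[0.117,-0.414,0],"dr":[0,0,0]},{"claw":1,"delta_pos":[0.117,-0.414,0],"dr":[0,0,0]},{"claw":1,"delta_pos":[0.117,-0.414,0],"dr":[0,0,0]},{"claw":1,"delta_pos":[0.117,-0.414,0],"dr":[0,0,0]},{"claw":1,"delta_pos":[0.117,-0.414,0],"dr":[0,0,0]},{"claw":1,"delta_pos":[0.117,-0.414,0],"dr":[0,0,0]},{"claw":1,"delta_pos":[0.117,-0.414,0],"dr":[0,0,0]},{"claw":1,"delta_pos":[0.117,-0.414,0],"dr":[0,0,0]},{"claw":1,"delta_pos":[0.117,-0.414,0],"dr":[0,0,0]},{"claw":1,"delta_pos":[0.117,-0.414,0],"dr":[0,0,0]},{"claw":1,"delta_pos":[0.117,-0.414,0],"dr":[0,0,0]},{"claw":1,"delta_pos":[0.117,-0.414,0],"dr":[0,0,0]},{"claw":1,"delta_pos":[0.117,-0.414,0],"dr":[0,0,0]},{"claw":1,"delta_pos":[0.117,-0.414,0],"dr":[0,0,0]},{"claw":1,"delta_pos":[0.117,-0.414,0],"dr":[0,0,0]},{"claw":1,"delta_pos":[0.117,-0.414,0],"dr":[0,0,0]},{"claw":1,"delta_pos":[0,0,0],"dr":[0,0.089,0]},{"claw":1,"delta_pos":[0,0,0],"dr":[0,0,0]}]'
python3 -c "
from h import *
P=LF+R@[-.05,.045,.021]; print(tool(P),lane(telemetry.get_obs()['position']))
cv2.imwrite('pics/w.png',viewer.get_image('wrist')['image'][:,:,::-1])"
```

```text
time_s: 2.55
position: [0.398, 0.0805, 0.2445]
orientation: [[0.985, -0.107, 0.135], [-0.106, -0.994, -0.015], [0.136, 0.001, -0.991]]
force: [-0.7, -0.0, -0.2]
gripper_width: 0.0003
finger_force: 0.0
[-0.0118034   0.00156534  0.20699709] [-0.03753341  0.04657275  0.22795815]
```

View pics/w.png

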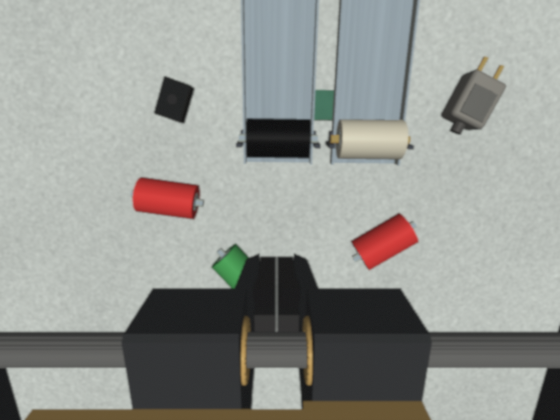

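The wrist view shows the fingers (277,290) square with the black roller (278,138), with nothing under the descent. Next I descend behind it.

```bash
python3 -m creep '[{"claw":1,"delta_pos":[-0.06,0.015,0.4],"dr":[0,0,0]},{"claw":1,"delta_pos":[-0.06,0,0.4],"dr":[0,0,0]},{"claw":1,"delta_pos":[0,0,0.4],"dr":[0,0,0]},{"claw":1,"delta_pos":[0,0,0.4],"dr":[0,0,0]},{"claw":1,"delta_pos":[0,0,0.3],"dr":[0,0,0]},{"claw":1,"delta_pos":[0,0,0.12],"dr":[0,0,0]},{"claw":1,"delta_pos":[0,0,0],"dr":[0,0,0]},{"claw":1,"delta_pos":[0,0,0],"dr":[0,0,0]}]'
python3 -c "
from h import *
P=LF+R@[-.03,.045,.021]; s=telemetry.get_obs();print(tool(P),lane(s['position']),R.T@s['orientation'])
a=viewer.get_image('side')['image'][140:290,180:360];b=viewer.get_image('scene')['image'][160:310,220:400]
cv2.imwrite('pics/d.png',cv2.resize(np.hstack([a,b]),(800,333),interpolation=2)[:,:,::-1])"
```

```text
time_s: 3.4
position: [0.4176, 0.0743, 0.0461]
orientation: [[0.984, -0.115, 0.139], [-0.114, -0.993, -0.016], [0.14, 0.0, -0.99]]
force: [-0.1, -0.1, 1.1]
gripper_width: 0.0006
finger_force: 0.0
[ 0.01514    -0.00235323  0.00764744] [-0.04515135  0.04267977  0.02863504] [[ 9.99997710e-01 -1.94664255e-03  8.88658682e-04]
 [-1.94623336e-03 -9.99998000e-01 -4.61088025e-04]
 [ 8.89554478e-04  4.59357432e-04 -9.99999499e-01]]
```

View pics/d.png

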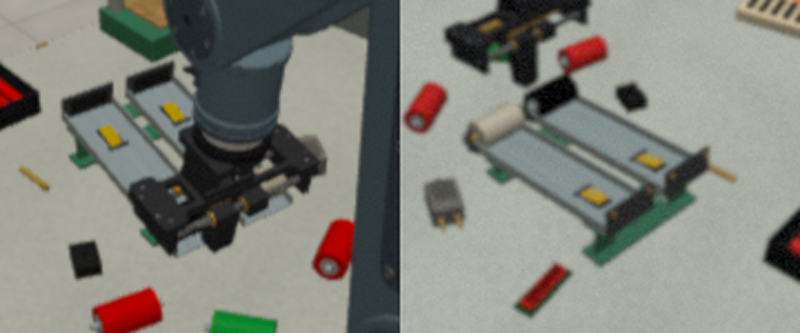

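The fingers hang behind the black roller in the left lane and everything else is untouched. I lower them 8 mm and push.

```bash
python3 -m creep '[{"claw":1,"delta_pos":[0,-0.023,0.077],"dr":[0,0,0]},{"claw":1,"delta_pos":[0.1,0,0],"dr":[0,0,0]},{"claw":1,"delta_pos":[0.05,0,0],"dr":[0,0,0]},{"claw":1,"delta_pos":[0.05,0,0],"dr":[0,0,0]},{"claw":1,"delta_pos":[0.05,0,0],"dr":[0,0,0]},{"claw":1,"delta_pos":[0.08,0,0],"dr":[0,0,0]},{"claw":1,"delta_pos":[0.1,0,0],"dr":[0,0,0]},{"claw":1,"delta_pos":[0.1,0,0],"dr":[0,0,0]},{"claw":1,"delta_pos":[0.1,0,0],"dr":[0,0,0]},{"claw":1,"delta_pos":[0.1,0,0],"dr":[0,0,0]},{"claw":1,"delta_pos":[0.1,0,0],"dr":[0,0,0]},{"claw":1,"delta_pos":[0.1,0,0],"dr":[0,0,0]},{"claw":1,"delta_pos":[0.1,0,0],"dr":[0,0,0]},{"claw":1,"delta_pos":[0.1,0,0],"dr":[0,0,0]},{"claw":1,"delta_pos":[0,0,0],"dr":[0,0,0]},{"claw":1,"delta_pos":[0,0,0],"dr":[0,0,0]}]'
python3 -c "
from h import *
s=telemetry.get_obs();print(lane(s['position']),R.T@s['force'])
a=viewer.get_image('side')['image'][140:290,180:360];b=viewer.get_image('scene')['image'][160:310,220:400]
cv2.imwrite('pics/e.png',cv2.resize(np.hstack([a,b]),(800,333),interpolation=2)[:,:,::-1])"
```

```text
time_s: 5.1
position: [0.529, 0.0647, 0.0531]
orientation: [[0.984, -0.114, 0.139], [-0.113, -0.993, -0.016], [0.139, -0.0, -0.99]]
force: [-0.9, -1.6, 0.7]
gripper_width: 0.0002
finger_force: 0.0
[0.06655095 0.0457424  0.02003751] [-0.59150156 -1.70054333  0.74645872]
```

View pics/e.png

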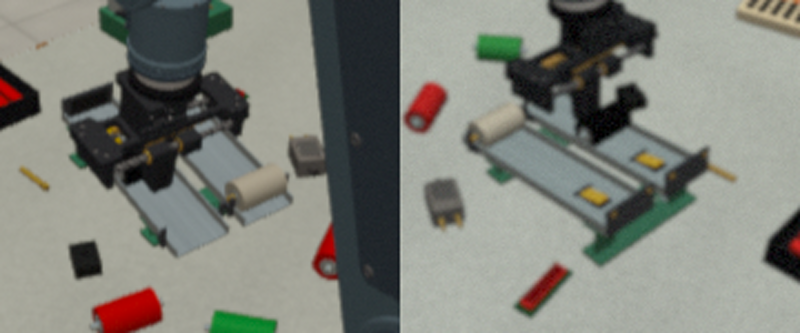

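The roller has moved up the lane ahead of the fingers (crop 620,110) and the grey one is undisturbed. I continue.

```bash
python3 -m creep '[{"claw":1,"delta_pos":[0.08,0,0],"dr":[0,0,0]},{"claw":1,"delta_pos":[0.1,0,0],"dr":[0,0,0]},{"claw":1,"delta_pos":[0.1,0,0],"dr":[0,0,0]},{"claw":1,"delta_pos":[0.1,0,0],"dr":[0,0,0]},{"claw":1,"delta_pos":[0.1,0,0],"dr":[0,0,0]},{"claw":1,"delta_pos":[0.1,0,0],"dr":[0,0,0]},{"claw":1,"delta_pos":[0.1,0,0],"dr":[0,0,0]},{"claw":1,"delta_pos":[0.1,0,0],"dr":[0,0,0]},{"claw":1,"delta_pos":[0.1,0,0],"dr":[0,0,0]},{"claw":1,"delta_pos":[0.08,0,0],"dr":[0,0,0]},{"claw":1,"delta_pos":[0.06,0,0],"dr":[0,0,0]},{"claw":1,"delta_pos":[0.06,0,0],"dr":[0,0,0]},{"claw":1,"delta_pos":[0,0,0],"dr":[0,0,0]},{"claw":1,"delta_pos":[0,0,0],"dr":[0,0,0]}]'
python3 -c "
from h import *
s=telemetry.get_obs();print(lane(s['position']),R.T@s['force'])
a=viewer.get_image('side')['image'][140:290,180:360];b=viewer.get_image('scene')['image'][160:310,220:400]
cv2.imwrite('pics/f.png',cv2.resize(np.hstack([a,b]),(800,333),interpolation=2)[:,:,::-1])"
```

```text
time_s: 6.6
position: [0.6348, 0.0526, 0.0678]
orientation: [[0.984, -0.114, 0.138], [-0.113, -0.993, -0.016], [0.138, 0.0, -0.99]]
force: [-0.8, 0.7, -0.1]
gripper_width: 0.0005
finger_force: 0.7
[0.1739907  0.04567348 0.01980548] [-0.91162128  0.61437495  0.02987236]
```

View pics/f.png

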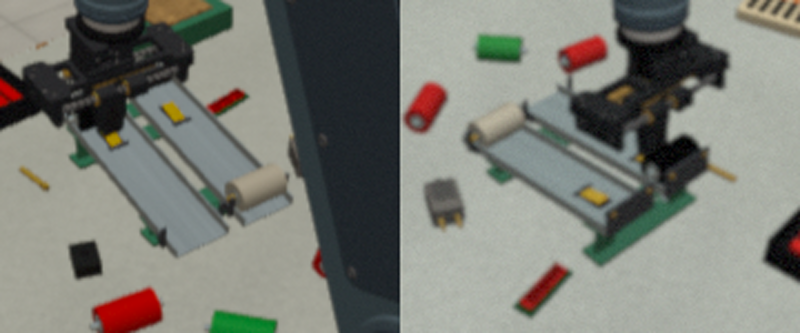

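The roller (crop 675,158) is almost at the stop. I push on in 1.5 mm steps until the force rises.

```bash
python3 -m creep '[{"claw":1,"delta_pos":[0.02,0,0],"dr":[0,0,0]},{"claw":1,"delta_pos":[0.015,0,0],"dr":[0,0,0]},{"claw":1,"delta_pos":[0,0,0],"dr":[0,0,0]},{"claw":1,"delta_pos":[0,0,0],"dr":[0,0,0]}]'
```

```text
time_s: 7.1
position: [0.6351, 0.0527, 0.0672]
orientation: [[0.985, -0.114, 0.131], [-0.113, -0.994, -0.015], [0.132, 0.0, -0.991]]
force: [-11.9, 1.0, 4.4]
gripper_width: 0.0002
finger_force: 5.6
```

```bash
python3 -m creep '[{"claw":1,"delta_pos":[0.015,0,0],"dr":[0,0,0]},{"claw":1,"delta_pos":[0,0,0],"dr":[0,0,0]},{"claw":1,"delta_pos":[0,0,0],"dr":[0,0,0]}]'; python3 -c "
from h import *
s=telemetry.get_obs();print(lane(s['position']),R.T@s['force'])"
```

```text
time_s: 7.4
position: [0.6352, 0.0527, 0.0668]
orientation: [[0.985, -0.114, 0.128], [-0.113, -0.994, -0.015], [0.129, 0.0, -0.992]]
force: [-16.0, 1.5, 5.4]
gripper_width: 0.0005
finger_force: 7.4
[0.17428487 0.04583248 0.01869617] [-15.17342901  -0.31463081   7.61650162]
```

The roller is firm against the stop at 16 N. I back off and look.

```bash
python3 -m creep '[{"claw":1,"delta_pos":[-0.03,0,0],"dr":[0,0,0]},{"claw":1,"delta_pos":[-0.03,0,0],"dr":[0,0,0]},{"claw":1,"delta_pos":[-0.05,0,0],"dr":[0,0,0]},{"claw":1,"delta_pos":[-0.1,0,0],"dr":[0,0,0]},{"claw":1,"delta_pos":[-0.2,0,0],"dr":[0,0,0]},{"claw":1,"delta_pos":[0,0,-0.3],"dr":[0,0,0]},{"claw":1,"delta_pos":[0,0,-0.4],"dr":[0,0,0]},{"claw":1,"delta_pos":[-0.2,0,-0.4],"dr":[0,0,0]},{"claw":1,"delta_pos":[-0.4,0,-0.4],"dr":[0,0,0]},{"claw":1,"delta_pos":[-0.4,0,0],"dr":[0,0,0]},{"claw":1,"delta_pos":[0,0,0],"dr":[0,0,0]},{"claw":1,"delta_pos":[0,0,0],"dr":[0,0,0]}]'
python3 -c "
from h import *
A=viewer.get_image('side');B=viewer.get_image('scene')
a=A['image'][140:290,180:360];b=B['image'][160:310,220:400]
for n,x in (('touching',.206),('at catch',.203),('not past',.196)):
  for d in(A,B): print(n,proj(d,LF+R@[x,.045,.019]).round(1))
W=viewer.get_image('wrist')['image']
cv2.imwrite('pics/g.png',cv2.resize(np.hstack([a,b]),(800,333),interpolation=2)[:,:,::-1]);cv2.imwrite('pics/w2.png',W[:,:,::-1])"
```

```text
time_s: 8.6
position: [0.4853, 0.0699, 0.1941]
orientation: [[0.984, -0.114, 0.14], [-0.113, -0.994, -0.016], [0.141, -0.0, -0.99]]
force: [-0.0, -0.0, -0.1]
gripper_width: 0.0
finger_force: 0.0
touching [223.  188.4]
touching [342.1 231.9]
at catch [223.6 189.1]
at catch [341.2 231.4]
not past [224.9 190.6]
not past [339.1 230.3]
```

View pics/g.png

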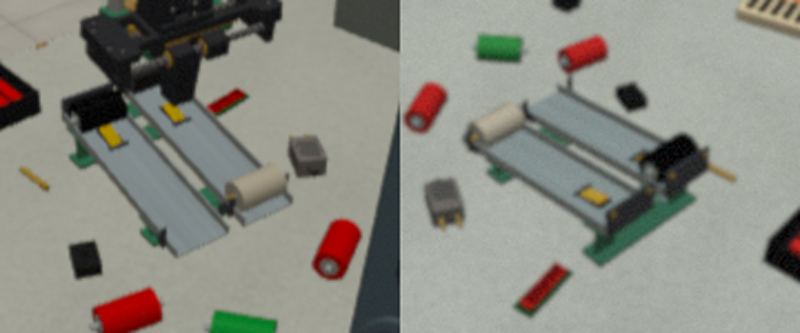

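View pics/w2.png

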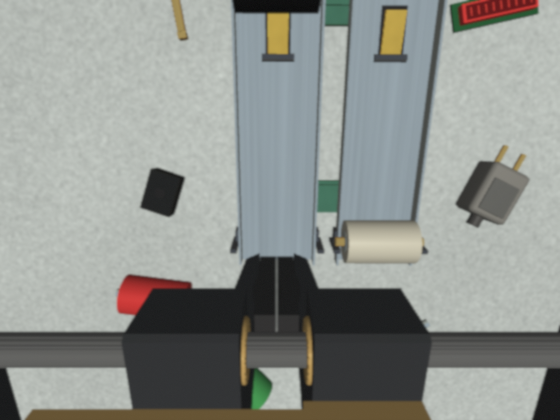

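The roller is at side pixel (224,188), where (223,188) is predicted for touching the stop. It stays there after release with the yellow catch standing behind it, and the grey roller and bystanders have not moved.

```bash
python3 -c "
from plant import ctrl; print(ctrl.hand_in())"
```

```text
the job is handed in; nothing more can be done
None
```

I pushed the black roller up the left lane to the stop, where it stayed put after release with the yellow catch behind it; the grey roller and the bystanders in view were left where they lay, and the job is handed in (no verdict came back).

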